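# Shut and latch the welder's travel case

### The job

Close up the travel case that stands on the bench: push its lid shut against the foam seal, swing the latch's wire loop over so that its bar catches under the keeper on the lid, then press the latch lever down flat so that it snaps over centre and holds the lid tight. Do not shift anything else on the bench, and let go of the case when it is latched.

Things in the scene. Friction and masses are not known exactly. Their poses are not given: they have to be found in the camera images.
- case: Upright grey hard case, aluminium edges, standing like a briefcase, fixed to the bench; one steel draw latch in the middle of its top. This is the deeper shell, 80 mm (x) by 260 (y) by 160 high, on a 24 mm wood plinth; origin at the centre of the plinth's underside, z up. The lid is on its -x side (robot side), the seam is the plane x = -40 mm, the flat top is at z = 184 mm.
- foam (a point): Middle of the foam sealing strip on the seam, 162 mm above the bench, stands 4 mm proud, springs back at 4 N per mm: the lid meets it at about 0.03 rad.
- lid (a joint): Lid shell, 54 mm deep, 260 wide, 160 high, hinged at the bottom of the seam (case x = -40 mm, z = 24 mm, axis along y). 0 = fully shut; grows as its top leans out to case -x, up to 0.5; starts 0.14 to 0.34 rad. A stiff hinge: stays where left, 2 to 4 N at the rim closes it. Pushed against the foam it springs back a little; the closed latch holds it at 0.01 to 0.017.
- lid_rim (a point): Middle of the lid's outer top edge, the edge farthest from the seam: 160 mm above and 54.5 mm out from the hinge line when shut.
- lever (a joint): Latch lever, a steel plate 36 mm wide, 4 thick. 0 = flat on the body's top (closed), free end to case +x, plate's upper face 16 mm and rolled end 20 mm above the case's top; grows as the free end is lifted up and over towards the lid; about 1.57 = upright; stops at 2.05. Starts 1.35 to 1.70 rad. Friction holds it where left (1.5 N at its end).
- lever_pivot (a point): The lever's fixed pivot, on the body at case x = -28 mm, 10 mm above the top, axis along y. The loop's pin sits on the lever 16 mm from it, at (15.8, 0, -2.2) mm with the lever flat: a lever past upright pushes the loop out to the lid, pressing it flat draws the loop back. Below about 1 rad a hooked loop is in tension (some 3 N at the lever's end) until it passes centre near 0.15 rad.
- lever_tip (a point): Centre of the lever's rolled free end (8 mm diameter, 36 mm wide), 50 mm out from the pivot along the plate.
- loop (a joint): Wire loop on the lever's pin: two arms 48 mm apart and a round cross bar. Angle against the lever: 0 = as when latched. Its elevation above level towards the lid is this minus the lever angle (1.57 upright, more = leaning back over the body). Range -0.4 to 3.5; starts 3.35 to 3.5, thrown back. Swings loosely past the lever; pushed beyond upright towards the lid it falls by its own weight.
- loop_bar (a point): Centre of the loop's cross bar: 6 mm diameter, 52 mm wide, 63.5 mm from the loop's pin.
- keeper_seat (a point): Where the bar's centre sits when hooked: 34 mm out from the seam, 6 mm above the lid's top (x, z as the case's when the lid is shut). Keeper: a steel hook 30 mm wide, a post on this point's seam side, on top a lip 4 mm thick, underside 9 mm above the lid, reaching 4 mm past this point away from the seam. The bar must drop beyond the lip's end, then be drawn back under it.
- lip_end (a point): Middle of the lip's free edge (its underside). With the lid against the foam the falling loop clears it if the lever stands at about 1.8 rad or more; otherwise the bar lands on top of the keeper.
- spool_a: Bystander: copper-coloured spool, 48 mm diameter, 54 mm high, origin under its centre.
- spool_b: Bystander: brass-coloured spool, 48 mm diameter, 54 mm high, origin under its centre.
- bead_jar: Bystander: amber jar, 60 mm diameter, 75 mm high, origin under its centre.
- gift_box: Bystander: cardboard box 85 x 85 x 35 mm, origin under its centre.
- pliers: Bystander: black-handled pliers lying flat along their x, 130 mm long, 60 mm wide, 14 mm high.
- ring_dish: Bystander: white dish, 90 mm diameter, 22 mm high, origin under its centre.

How it is judged:
By the outcome, as a careful person would: the job done as asked, in the order asked, and still so for the second after the job is handed in, with the robot touching nothing.
It also fails if it takes over 54 s, if anything falls off the work surface, if the arm or the gripper's body presses on something with over 40 N, if the wrist force passes 120 N, or if a joint passes its speed limit or range.

### The arm

A 6-joint arm with a two-finger parallel gripper is mounted at the origin on the work surface. World frame = base frame: x ahead of the robot, y to its left, z up, the work surface at z = 0. Lengths are in mm, angles in degrees, forces in N, time in s.
With the tool pointing down it reaches from about 350 to 850 mm from the base axis. Payload 8.1 kg.
Tool frame: the origin (TCP) lies midway between the tips of the shut fingers; the grasp point (between the pads) lies 19 mm behind it (r.pinch_z is the distance from the TCP to the grasp point, in mm); z points along the fingers, y is the line along which they close (so a half turn about z gives the same grasp; the last joint's range is limited). The gripper opens to 85 mm and grips with 20 to 120 N. Pads are 22 mm wide; open, the fingers measure 114 mm over their backs; the gripper's body (76 mm by 85 mm) begins 54 mm behind the grasp point. The pads swing forward as they close: fully open they stand 13 mm farther back than shut.
Start: joints at [-4.893, 7.471, 85.268, -0, 87.261, -4.893], TCP at [600.004, 0.022, 231.292] pointing down, gripper open.
Joint ranges: [-169.43, 169.43], [-51.17, 129.36], [1.28, 143.12], [-76.62, 256.62], [0, 156.53], [-152.29, 152.29]. Speed limits (degrees/s): [136.94, 136.94, 159.86, 180, 180, 180].

### API

Orientations are given as [roll, pitch, yaw] about the fixed x, y, z axes, in that order (R = Rz(yaw) Ry(pitch) Rx(roll)).
In Python, from bench import sensors, optics, job, r gives the robot as it stands.
- The arm moves only by the tool play_rows, never from a script. Its argument "motion" is a list that holds one entry, the list of rows, each a list of 6 numbers: the shift along the tool's x, y, z in cm, then the turn, a rotation vector about the tool's x, y, z in degrees. In form: [[[x, y, z, ax, ay, az], ...]]. A call has 1 to 5 rows; each row is the pose to reach, as a shift and turn from the pose commanded when the call began, along the tool's axes at that moment; what a row does not reach only later rows make up. A row lasts 1/10 s, in which the tool goes at most 50 mm and 8.59 degrees, less where a joint would pass 70% of its speed; a pose out of reach is approached as far as the arm can. A call with a gripper value outside its range is refused whole. "jaw" is the opening, from 0 (shut) to 1 (fully open), set as the call begins (left out, the last holds). The fingers move at their own pace and stop on an object; "squeeze" is the grip in N (left out, the last holds). Time passes only in rows, so rows that repeat a pose let the fingers close. It gives the time, the measured TCP pose, the force, the opening and the grip force at its end, in the units of the state.
- sensors.sense(): the state, without advancing time (a new reading comes with each control period).
- optics.snapshot(name): name is "scene" or "side" or "wrist"; returns a dict with "pixels" (420x560x3 uint8, red, green, blue), "mtx" (3x3 intrinsics, pixels), "k1" (the pictures are not rectified: a ray, as slopes to the right and down, at radius r is drawn at 1 + k1 r^2 times it, then the intrinsics apply), "R" (3x3) and "t" (3): a world point X has camera coordinates R X + t; the wrist camera has in their place "T_tool_cam" (4x4, takes a point from camera to tool coordinates, whose origin is the TCP and whose axes are the flange's). Camera axes: x right, y down, z forward; pixel columns grow to the right and rows downward; lengths in mm; the calibration is good to about 2 mm. A picture is of the moment at which its call begins: read the wrist's pose just before it. There is no depth.
- job.hand_in(): hands the job in; it is judged then, once.
The state is a dict: "time": time; "joint_pos": joint angles; "qd": joint speeds; "joint_efforts": joint torques, N m; "tool_pos": TCP position; "tcp_rot": TCP orientation; "ft_force": force on the tool from outside, world axes, zero at the start; "wrist_torque": the same for the moment, N m; "finger_gap": finger opening in mm; "grip_force": force on a finger pad.
Only numpy, scipy, OpenCV 4.12 (cv2) and the standard library are available. Lean on these libraries where they do the work, as an engineer would, in place of code of your own. Each camera call takes 0.05 s, during which the arm holds its last target. There are 200 camera calls.

## Working session

There is one attempt and no reset: what is moved stays moved. The work goes in short steps, Python scripts to look and compute and a tool call to move; the robot and the scene stay as the last step left them, time stands still between calls to the robot, and variables do not carry over. Pictures are saved under pics/ and viewed, at most 10 in all, crops included, and the job is handed in when it is done.

Besides the shell and the picture viewer there is one more tool, called by a JSON object that holds its "name" and its "arguments", one argument or row to a line. play_rows: Moves the arm, as the interface text tells. Its arguments: {"type":"object","properties":{"motion":{"type":"array","items":{"type":"array","items":{"type":"array","items":{"type":"number"}}}},"jaw":{"type":"number"},"squeeze":{"type":"number"}},"required":["motion"]}

```bash
mkdir -p pics; cat > h.py <<'E'
from bench import sensors, optics, job, r
import numpy as np, cv2
from scipy.spatial.transform import Rotation as Rn
def snap(n,f=None):
    s=sensors.sense(); d=optics.snapshot(n)
    if 'T_tool_cam' in d:
        T=np.eye(4); T[:3,:3]=Rn.from_euler('xyz',s['tcp_rot'],degrees=True).as_matrix(); T[:3,3]=s['tool_pos']
        M=np.linalg.inv(T@np.array(d['T_tool_cam'])); d['R']=M[:3,:3]; d['t']=M[:3,3]
    d['R']=np.array(d['R']);d['t']=np.array(d['t']);d['mtx']=np.array(d['mtx'])
    if f: cv2.imwrite('pics/'+f,np.ascontiguousarray(d['pixels'][:,:,::-1]))
    return d
def ray(d,uv):
    p=cv2.undistortPoints(np.array([[uv]],float),d['mtx'],np.array([d['k1'],0,0,0.]))[0,0]
    return -d['R'].T@d['t'], d['R'].T@np.array([p[0],p[1],1.])
def onplane(d,uv,z=0,ax=2):
    o,v=ray(d,uv); return o+v*(z-o[ax])/v[ax]
def proj(d,X):
    return cv2.projectPoints(np.atleast_2d(np.array(X,float)),cv2.Rodrigues(d['R'])[0],d['t'],d['mtx'],np.array([d['k1'],0,0,0.]))[0][:,0]
def tri(d1,u1,d2,u2):
    o,v=ray(d1,u1);p,w=ray(d2,u2)
    k=np.linalg.lstsq(np.c_[v,-w],p-o,rcond=None)[0]; a=o+k[0]*v;b=p+k[1]*w
    return (a+b)/2,np.linalg.norm(a-b)
E
python3 - <<'E'
from h import *
print(sensors.sense())
A=[snap('scene','s0.png'),snap('side','d0.png')]
for d in A: print(-d['R'].T@d['t'],d['R'][2],d['mtx'][0,0],d['k1'])
cv2.imwrite('pics/both.png',cv2.resize(np.hstack([d['pixels'][:,:,::-1] for d in A]),(800,300)))
E
```

```text
{'time': 0.0, 'joint_pos': array([-4.89436117e+00,  7.51621042e+00,  8.53304306e+01,  1.86818110e-03,
        8.72604777e+01, -4.89623082e+00]), 'qd': array([-0.01372655, -0.03290861,  0.01196382,  0.03757442, -0.03620616,
       -0.0035822 ]), 'joint_efforts': array([-1.90700346e-03, -5.69404185e+01, -5.00557995e+01, -2.19391650e-04,
        1.44415747e-02,  7.24149572e-05]), 'tool_pos': array([5.99448188e+02, 6.78887694e-02, 2.30221898e+02]), 'tcp_rot': array([-1.79893431e+02, -1.10017894e-02,  9.00017684e+01]), 'ft_force': array([0.59283597, 0.31451344, 0.30789748]), 'wrist_torque': array([-0.00591775,  0.00740743, -0.00606185]), 'grip_force': 0.0, 'finger_gap': 85.37261230332733}
[1129.27214635   19.19019013  889.11659017] [-0.57627078  0.04722662 -0.81589315] 438.961654551649 0.017366056869523205
[-188.68845727 -371.84219287 1135.69976026] [ 0.59657974  0.31101705 -0.7398385 ] 531.4947023168266 -0.1932439871425023
```

View pics/s0.png

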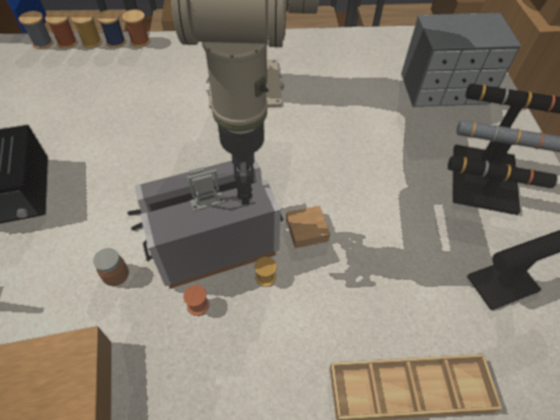

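View pics/d0.png

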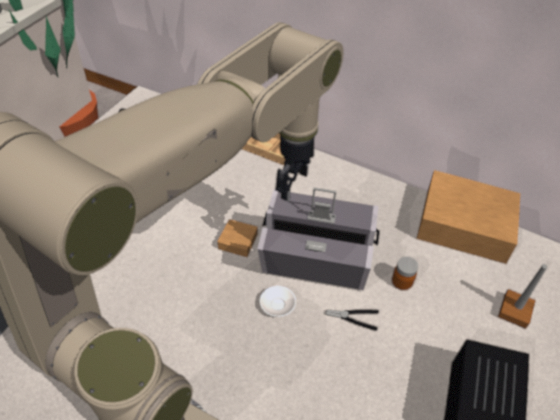

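The scene picture shows the case top around (170–270, 170–240), with the latch at about (205, 187). The side picture shows the open lid at about (315, 255), the keeper at (316, 246) and the raised latch at (322, 203). Next I'll enlarge both.

```bash
python3 - <<'E'
import cv2,numpy as np
def crop(f,x,y,w,h,k):
    c=cv2.resize(cv2.imread('pics/'+f)[y:y+h,x:x+w],None,fx=k,fy=k,interpolation=cv2.INTER_CUBIC)
    for u in range((x+9)//10*10,x+w,10):
        cv2.line(c,((u-x)*k,0),((u-x)*k,8),(0,255,255),1)
        if u%20==0: cv2.putText(c,str(u),((u-x)*k,18),0,.35,(0,255,255),1)
    for v in range((y+9)//10*10,y+h,10):
        cv2.line(c,(0,(v-y)*k),(8,(v-y)*k),(0,255,255),1)
        if v%20==0: cv2.putText(c,str(v),(9,(v-y)*k+4),0,.35,(0,255,255),1)
    return c
a=crop('s0.png',130,155,160,145,4);b=crop('d0.png',250,180,135,120,5)
cv2.imwrite('pics/c1.png',a); cv2.imwrite('pics/c2.png',b)
E
```

```text
(no output)
```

View pics/c1.png

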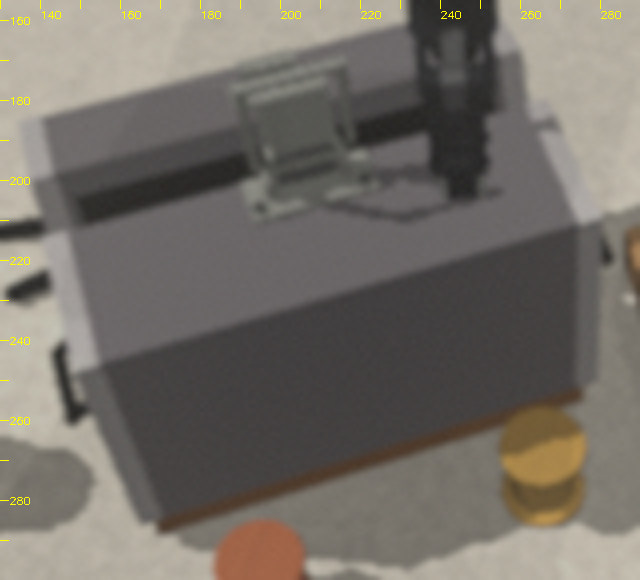

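View pics/c2.png

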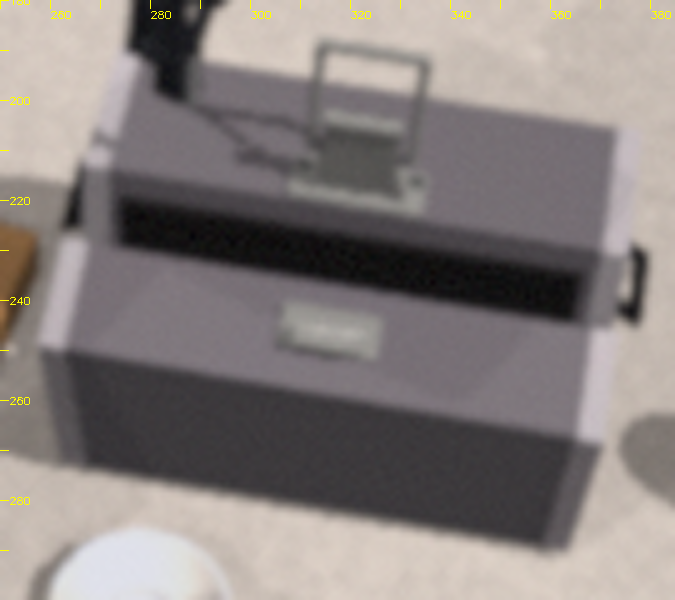

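Scene crop: the body top's +x corners are at (149,248) and (279,208), and the loop bar is centred at about (200,173). Side crop: the top's corners are (274,192), (375,206), (371,229) and (267,211), the bar centre is about (323,190), the lever end about (321,204) and the keeper about (316,246).

```bash
python3 - <<'E'
from h import *
S=snap('scene');D=snap('side');W=snap('wrist','w0.png')
o=[]
pts=[(S,(149,248),(40,-130)),(S,(279.5,208.5),(40,130)),(D,(274.5,191.5),(40,130)),(D,(375.5,206),(40,-130)),(D,(371,229),(-40,-130)),(D,(267,210.5),(-40,130))]
P=np.array([onplane(d,u,184)[:2] for d,u,_ in pts]);Q=np.array([q for *_,q in pts],float)
pc,qc=P.mean(0),Q.mean(0);U,s,Vt=np.linalg.svd((Q-qc).T@(P-pc));R=(U@Vt).T
t=pc-R@qc;yaw=np.degrees(np.arctan2(R[1,0],R[0,0]));print('case',t,yaw);print((P-t)@R-Q)
tocase=lambda X:np.r_[(X[:2]-t)@R,X[2]]
for n,u,v in [('bar',(200,173),(323.5,190.5)),('levertip?',(200,177),(321,204.5))]:
    X,e=tri(S,u,D,v);print(n,X,e,tocase(X))
for n,u in [('bar',(323.5,190.5)),('tip',(321,204.5)),('lid outer edge L',(258.5,250)),('R',(368,268.5)),('keeper',(316,246))]:
    # plane case y = 0 / ±130
    yy={'lid outer edge L':130,'R':-130}.get(n,0)
    oo,vv=ray(D,u);oc=tocase(oo);vc=np.r_[vv[:2]@R,vv[2]];k=(yy-oc[1])/vc[1];print(n,'side on y=',yy,oc+k*vc)
for n,u in [('bar',(200,173)),]:
    oo,vv=ray(S,u);oc=tocase(oo);vc=np.r_[vv[:2]@R,vv[2]];print('scene ray on x=-28',oc+(-28-oc[0])/vc[0]*vc)
E
```

```text
case [617.87535547 -68.51126205] 16.97414721848847
[[ 2.76017895 -1.9750831 ]
 [ 0.75336023 -2.64114524]
 [-8.69043282 -5.76829944]
 [-2.57527841  3.61261051]
 [ 1.89876631  8.07150674]
 [ 5.85340573 -1.29958947]]
bar [594.90944972 -78.25009897 272.66895572] 5.795036626171396 [-24.80859014  -2.60990935 272.66895572]
levertip? [579.12785756 -82.37402841 242.94877656] 6.467100393715537 [-41.10662288  -1.94690555 242.94877656]
bar side on y= 0 [-28.97763464   0.         277.26447663]
tip side on y= 0 [-59.74029185   0.         263.56951391]
lid outer edge L side on y= 130 [-120.69933715  130.          138.72144347]
R side on y= -130 [-110.63623223 -130.          126.74736978]
keeper side on y= 0 [-70.54942066   0.         126.85295228]
scene ray on x=-28 [-28.          -5.14886816 268.84689349]
```

View pics/w0.png

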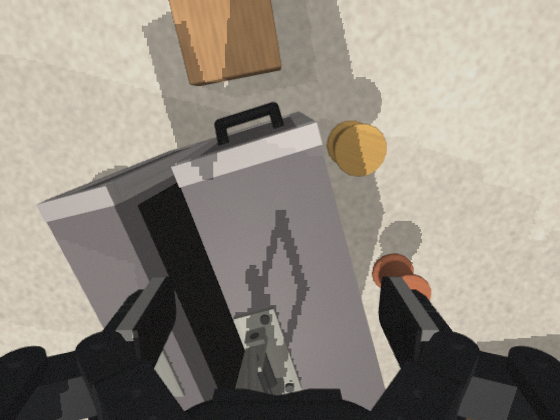

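The wrist view shows the body top's +y corners at (320,123) and (173,168), the latch base at about (262,345), and the lid's +y outer top corner at (40,204). I'll refine the case pose and lid angle from these.

```bash
python3 - <<'E'
from h import *
from scipy.optimize import least_squares
S=snap('scene');D=snap('side');W=snap('wrist')
print('wristcam',-W['R'].T@W['t'])
obs=[(S,(149,248),(40,-130),2),(S,(279.5,208.5),(40,130),2),(D,(274.5,191.5),(40,130),2.5),(D,(375.5,206),(40,-130),2.5),(D,(371,229),(-40,-130),2.5),(W,(320,123),(40,130),4),(W,(173,168),(-40,130),4)]
def lid(th,y,a=54.5,h=160): return (-40-a*np.cos(th)-h*np.sin(th),y,24+h*np.cos(th)-a*np.sin(th))
lids=[(W,(40,204),130,54.5,4),(W,(105,187),130,0,4),(D,(258.5,249.5),130,54.5,2.5),(D,(368.5,268.5),-130,54.5,2.5)]
def w(p,c): a=p[2]; return np.array([p[0]+c[0]*np.cos(a)-c[1]*np.sin(a),p[1]+c[0]*np.sin(a)+c[1]*np.cos(a),c[2]])
def f(p): return np.concatenate([(proj(d,w(p,(*c,184)))[0]-u)/s for d,u,c,s in obs]+[(proj(d,w(p,lid(p[3],y,a)))[0]-u)/s for d,u,y,a,s in lids])
q=least_squares(f,[618,-68,.296,.25],loss='soft_l1',x_scale=[10,10,.1,.1]);p=q.x
print(p,np.degrees(p[2]));print(f(p).reshape(-1,2).round(1).tolist())
# corners on plane check
print([onplane(W,u,184).round(0) for u in((320,123),(173,168))])
for L in (1.35,1.5,1.6,1.7):
  tip=(-28+50*np.cos(L)-6*np.sin(L),0,194+50*np.sin(L)+6*np.cos(L)); e=3.42-L
  pin=np.array([-28+15.8*np.cos(L)+2.2*np.sin(L),0,194+15.8*np.sin(L)-2.2*np.cos(L)]);bar=pin+63.5*np.array([-np.cos(e),0,np.sin(e)])
  print(L,'tip',[proj(d,w(p,tip))[0].round(0) for d in(S,D)],'bar',[proj(d,w(p,bar))[0].round(0) for d in(S,D)])
print('keeper',proj(D,w(p,lid(p[3],0,34,166))))
E
```

```text
wristcam [599.63428297  78.32739344 374.70026184]
[ 6.20266796e+02 -7.01832214e+01  2.94937530e-01  2.84533289e-01] 16.89867568898042
[[-0.2, -0.2], [0.2, 0.2], [-0.2, -1.3], [1.0, -0.3], [1.7, 0.3], [-0.7, -0.1], [0.6, -0.4], [-0.4, 0.1], [-0.0, -0.1], [-0.3, -0.3], [0.7, -0.1]]
[array([622.,  66., 184.]), array([543.,  42., 184.])]
1.35 tip [array([204., 184.]), array([324., 198.])] bar [array([207., 189.]), array([327., 183.])]
1.5 tip [array([203., 181.]), array([323., 201.])] bar [array([205., 183.]), array([326., 185.])]
1.6 tip [array([202., 179.]), array([323., 202.])] bar [array([204., 179.]), array([326., 186.])]
1.7 tip [array([202., 178.]), array([323., 204.])] bar [array([203., 176.]), array([325., 188.])]
keeper [[315.12532692 249.41179773]]
```

```bash
cat >> h.py <<'E'
P=np.array([620.3,-70.2]);YAW=16.9
def rz(a): return Rn.from_euler('z',a,degrees=True)
def go(c,tilt=0,yaw=90):
    """case target (x,y,z); tilt>0 : fingertips lead to case -x"""
    s=sensors.sense();R0=Rn.from_euler('xyz',s['tcp_rot'],degrees=True)
    R1=rz(YAW)*Rn.from_euler('y',tilt,degrees=True)*rz(yaw)*Rn.from_euler('x',180,degrees=True)
    X=rz(YAW).apply(c)+np.r_[P,0]
    return (R0.inv().apply(X-s['tool_pos'])/10).round(2),(R0.inv()*R1).as_rotvec(degrees=True).round(1)
def st():
    s=sensors.sense();print('t',s['time'],'case',rz(-YAW).apply(s['tool_pos']-np.r_[P,0]).round(1),'rpy',s['tcp_rot'].round(1),'F',rz(-YAW).apply(s['ft_force']).round(1),'gap',s['finger_gap'])
E
python3 - <<'E'
from h import *
st()
for c in [(-175,70,240),(-175,0,240),(-175,0,150),(-109,0,150)]: print(c,*go(c))
E
```

```text
t 0.4 case [  0.9  73.1 231.1] rpy [-180.    0.   90.] F [ 0.5 -0.8  0.4] gap 85.58734396788356
(-175, 70, 240) [ -5.41 -16.74  -0.88] [ -0.   -0.  -16.9]
(-175, 0, 240) [-12.11 -14.71  -0.88] [ -0.   -0.  -16.9]
(-175, 0, 150) [-12.11 -14.7    8.12] [ -0.   -0.  -16.9]
(-109, 0, 150) [-10.19  -8.39   8.11] [ -0.   -0.  -16.9]
```

{"name": "play_rows", "arguments": {
  "motion": [
    [[-1.4,-4.2,-0.4,0,0,-6],[-2.7,-8.4,-0.8,0,0,-12],[-4.1,-12.6,-0.9,0,0,-16.9],[-5.4,-16.7,-0.9,0,0,-16.9],[-9.2,-15.6,-0.9,0,0,-16.9]]
  ],
  "jaw": 0
}}

```text
time: 0.9
tool_pos: [438.0, -89.6, 239.5]
tcp_rot: [-179.9, -0.1, 107.0]
ft_force: [1.5, 0.4, 0.4]
finger_gap: 12.2
grip_force: 0.0
```

```bash
python3 - <<'E'
from h import *
st()
for c in [(-175,0,240),(-175,0,150),(-109,0,150)]: print(c,*go(c))
E
```

```text
t 0.9 case [-180.1   34.5  239.5] rpy [-1.799e+02 -1.000e-01  1.070e+02] F [ 1.6 -0.1  0.4] gap 12.198065168238585
(-175, 0, 240) [-3.45  0.5  -0.05] [-0.1 -0.1  0.1]
(-175, 0, 150) [-3.46  0.51  8.95] [-0.1 -0.1  0.1]
(-109, 0, 150) [-3.48  7.11  8.94] [-0.1 -0.1  0.1]
```

{"name": "play_rows", "arguments": {
  "motion": [
    [[-3.4,0.5,0,0,0,0],[-3.4,0.5,4.5,0,0,0],[-3.4,0.5,9,0,0,0],[-3.4,0.5,9,0,0,0]]
  ]
}}

```text
time: 1.3
tool_pos: [454.2, -121.6, 143.9]
tcp_rot: [-179.5, -0.4, 106.9]
ft_force: [-1.0, 1.1, -0.9]
finger_gap: -0.1
grip_force: 0.0
```

{"name": "play_rows", "arguments": {
  "motion": [
    [[0,1.5,0,0,0,0],[0,2.5,0,0,0,0],[0,3.5,0,0,0,0],[0,4.5,0,0,0,0],[0,5.5,0,0,0,0]]
  ]
}}

```text
time: 1.8
tool_pos: [512.5, -107.4, 153.0]
tcp_rot: [179.9, 0.1, 106.9]
ft_force: [-4.9, -1.5, 3.6]
finger_gap: -0.1
grip_force: 2.3
```

```bash
python3 - <<'E'
from h import *
st();snap('side','d1.png')
import numpy as np
i=cv2.imread('pics/d1.png')[170:310,230:400];cv2.imwrite('pics/d1c.png',cv2.resize(i,None,fx=4,fy=4,interpolation=2))
E
```

```text
t 1.8 case [-113.9   -4.2  153. ] rpy [1.799e+02 1.000e-01 1.069e+02] F [-5.1 -0.   3.6] gap -0.07116200845333129
```

View pics/d1c.png

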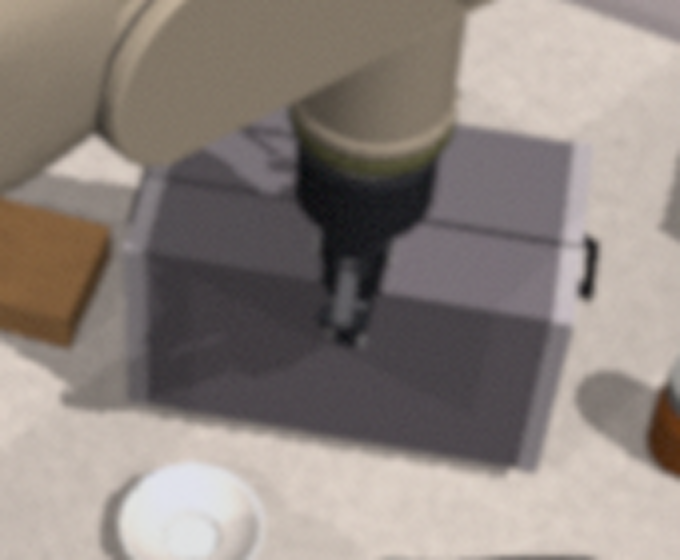

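The side view shows the lid nearly shut, with the fingers on the outer face at about (316,248) and a thin seam gap left. I'll push gently into the foam.

{"name": "play_rows", "arguments": {
  "motion": [
    [[0,0.2,0,0,0,0],[0,0.4,0,0,0,0],[0,0.5,0,0,0,0],[0,0.5,0,0,0,0]]
  ]
}}

```text
time: 2.25
tool_pos: [515.3, -106.3, 152.1]
tcp_rot: [-179.9, 0.1, 106.9]
ft_force: [-12.0, -2.3, 11.7]
finger_gap: 0.1
grip_force: 6.4
```

```bash
python3 -c "
from h import *
st()"
```

```text
t 2.25 case [-111.    -4.   152.1] rpy [-1.799e+02  1.000e-01  1.069e+02] F [-12.1   1.3  11.7] gap 0.06251863355988285
```

{"name": "play_rows", "arguments": {
  "motion": [
    [[0,0.1,0,0,0,0],[0,0.2,0,0,0,0],[0,0.2,0,0,0,0]]
  ]
}}

```text
time: 2.55
tool_pos: [516.5, -106.0, 152.4]
tcp_rot: [-179.8, 0.0, 106.9]
ft_force: [-18.7, -3.8, 16.2]
finger_gap: -0.2
grip_force: 9.5
```

{"name": "play_rows", "arguments": {
  "motion": [
    [[0,-1,0,0,0,0],[0,-3,0,0,0,0],[0,-6,0,0,0,0],[0,-6,-4,0,0,0],[0,-6,-8,0,0,0]]
  ]
}}

```text
time: 3.05
tool_pos: [458.1, -121.8, 229.4]
tcp_rot: [-179.8, -0.2, 106.9]
ft_force: [2.5, -0.3, 0.9]
finger_gap: 0.1
grip_force: 0.0
```

```bash
python3 - <<'E'
from h import *
st()
for c,t in [((-175,0,330),0),((60,0,330),45),((20,0,280),45),((-15,0,235),45)]: print(c,*go(c,t))
E
```

```text
t 3.05 case [-170.2   -2.2  229.4] rpy [-179.8   -0.2  106.9] F [ 2.3 -1.1  0.9] gap 0.0662226627427466
(-175, 0, 330) [  0.25  -0.51 -10.06] [-0.2 -0.2 -0. ]
(60, 0, 330) [  0.26  22.99 -10.14] [44.8 -0.2  0. ]
(20, 0, 280) [ 0.25 19.   -5.12] [44.8 -0.2  0. ]
(-15, 0, 235) [ 0.23 15.52 -0.61] [44.8 -0.2  0. ]
```

{"name": "play_rows", "arguments": {
  "motion": [
    [[0.2,0,-5,0,0,0],[0.2,0,-10,0,0,0],[0.2,4.5,-11,8,0,0],[0.2,9,-11,16,0,0],[0.2,13.5,-11,24,0,0]]
  ]
}}

```text
time: 3.55
tool_pos: [554.2, -94.4, 346.3]
tcp_rot: [-163.2, -0.1, 107.0]
ft_force: [0.2, -0.6, 0.6]
finger_gap: 0.1
grip_force: 0.0
```

```bash
python3 - <<'E'
from h import *
st()
for c,t in [((60,0,330),45),((20,0,270),45)]: print(c,*go(c,t))
E
```

```text
t 3.55 case [-70.3  -3.9 346.3] rpy [-1.632e+02 -1.000e-01  1.070e+02] F [ 0.  -0.6  0.6] gap 0.1013521492202073
(60, 0, 330) [ 0.37 12.94 -2.21] [28.2 -0.   0.1]
(20, 0, 270) [ 0.37 10.85  4.69] [28.2 -0.   0.1]
```

{"name": "play_rows", "arguments": {
  "motion": [
    [[0,3,0,7,0,0],[0,6,0,14,0,0],[0,9,0,21,0,0],[0,9,0,21,0,0],[0,9,0,21,0,0]]
  ]
}}

```text
time: 4.05
tool_pos: [636.0, -67.5, 301.8]
tcp_rot: [-140.9, -0.7, 107.1]
ft_force: [0.2, 0.5, -5.0]
finger_gap: -0.4
grip_force: 0.0
```

```bash
python3 - <<'E'
from h import *
st()
for c,t in [((25,0,280),45),((0,0,232),45),((-15,0,232),45),((-36,0,225),45)]: print(c,*go(c,t))
E
```

```text
t 4.05 case [ 15.8  -2.  301.8] rpy [-140.9   -0.7  107.1] F [ 0.4  0.4 -5. ] gap -0.4431417380895234
(25, 0, 280) [0.17 2.09 1.11] [ 5.9 -0.4  0.7]
(0, 0, 232) [0.12 3.18 6.41] [ 5.9 -0.4  0.7]
(-15, 0, 232) [0.13 2.02 7.36] [ 5.9 -0.4  0.7]
(-36, 0, 225) [0.13 0.83 9.23] [ 5.9 -0.4  0.7]
```

{"name": "play_rows", "arguments": {
  "motion": [
    [[0,1,0,0,0,0],[0,2,0,0,0,0],[0,2,0,0,0,0],[0,2,0,0,0,0]]
  ]
}}

```text
time: 4.45
tool_pos: [649.9, -65.0, 306.2]
tcp_rot: [-142.2, -0.2, 107.0]
ft_force: [-0.0, 0.1, -0.8]
finger_gap: 0.0
grip_force: 0.0
```

```bash
python3 - <<'E'
from h import *
st();print(sensors.sense()['joint_pos'].round(0))
for c,t in [((25,0,280),45),((5,0,232),45),((-15,0,232),45),((-36,0,225),45)]: print(c,*go(c,t))
E
```

```text
t 4.45 case [ 29.8  -3.6 306.2] rpy [-142.2   -0.2  107. ] F [ 0.   0.1 -0.8] gap 0.018182952191775372
[ -3.  57.  18. -19. 139. -31.]
(25, 0, 280) [0.35 1.23 2.37] [ 7.2 -0.1  0.2]
(5, 0, 232) [0.34 2.59 7.39] [ 7.2 -0.1  0.2]
(-15, 0, 232) [0.34 1.01 8.61] [ 7.2 -0.1  0.2]
(-36, 0, 225) [ 0.34 -0.22 10.45] [ 7.2 -0.1  0.2]
```

```bash
python3 - <<'E'
from h import *
for c,t in [((30,0,270),38),((5,0,228),38),((-15,0,226),38),((-34,0,225),38)]: print(c,*go(c,t))
E
```

```text
(30, 0, 270) [0.35 2.24 2.85] [ 0.2 -0.1  0.2]
(5, 0, 228) [0.33 2.83 7.7 ] [ 0.2 -0.1  0.2]
(-15, 0, 226) [0.34 1.38 9.09] [ 0.2 -0.1  0.2]
(-34, 0, 225) [ 0.34 -0.07 10.33] [ 0.2 -0.1  0.2]
```

{"name": "play_rows", "arguments": {
  "motion": [
    [[0.3,2.2,2.8,0,0,0],[0.3,2.8,6,0,0,0],[0.3,2.8,7.7,0,0,0],[0.3,2.8,7.7,0,0,0],[0.3,2.8,7.7,0,0,0]]
  ]
}}

```text
time: 4.95
tool_pos: [624.9, -69.2, 229.1]
tcp_rot: [-142.2, -0.2, 107.0]
ft_force: [0.6, 0.4, 1.0]
finger_gap: -0.1
grip_force: 0.0
```

```bash
python3 - <<'E'
from h import *
st()
for c,t in [((-15,0,226),38),((-34,0,225),38)]: print(c,*go(c,t))
S=snap('scene','s2.png');D=snap('side','d2.png')
a=cv2.resize(cv2.imread('pics/s2.png')[140:240,150:260],(440,400),interpolation=2);b=cv2.resize(cv2.imread('pics/d2.png')[165:265,280:370],(360,400),interpolation=2)
cv2.imwrite('pics/c3.png',np.hstack([a,b]))
E
```

```text
t 4.95 case [  4.7  -0.3 229.1] rpy [-142.2   -0.2  107. ] F [0.7 0.2 1. ] gap -0.12831645553612095
(-15, 0, 226) [ 0.04 -1.37  1.45] [ 0.2 -0.1  0.2]
(-34, 0, 225) [ 0.04 -2.81  2.69] [ 0.2 -0.1  0.2]
```

View pics/c3.png

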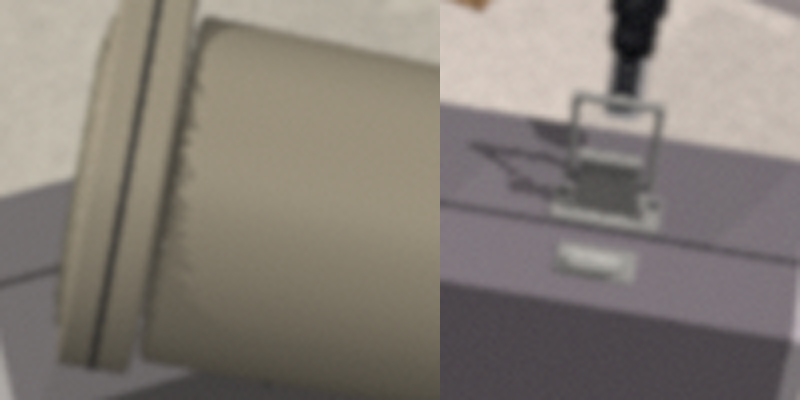

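The scene view is blocked by the arm. The side crop shows the lid on the foam with a thin seam, the loop still upright at about (324,190), and the fingers behind it. Next I'll push the lever toward the lid under the loop bar.

{"name": "play_rows", "arguments": {
  "motion": [
    [[0,-0.7,0.7,0,0,0],[0,-1.4,1.4,0,0,0],[0,-1.8,1.8,0,0,0],[0,-2.2,2.1,0,0,0],[0,-2.2,2.1,0,0,0]]
  ]
}}

```text
time: 5.55
tool_pos: [596.1, -78.0, 224.3]
tcp_rot: [-142.1, -0.2, 107.0]
ft_force: [-0.2, 0.2, 0.1]
finger_gap: -0.1
grip_force: 0.0
```

```bash
python3 - <<'E'
from h import *
st()
for c,t in [((-34,0,225),38),((-38,0,225),38)]: print(c,*go(c,t))
E
```

```text
t 5.55 case [-25.4  -0.4 224.3] rpy [-142.1   -0.2  107. ] F [-0.2  0.3  0.1] gap -0.0711818662350392
(-34, 0, 225) [ 0.04 -0.72  0.47] [ 0.1 -0.1  0.2]
(-38, 0, 225) [ 0.04 -1.04  0.72] [ 0.1 -0.1  0.2]
```

{"name": "play_rows", "arguments": {
  "motion": [
    [[0,-0.3,0.2,0,0,0],[0,-0.6,0.4,0,0,0],[0,-0.9,0.6,0,0,0],[0,-0.9,0.6,0,0,0]]
  ]
}}

```text
time: 5.95
tool_pos: [585.3, -81.1, 224.3]
tcp_rot: [-142.0, -0.2, 107.0]
ft_force: [0.7, 0.8, 0.4]
finger_gap: 0.2
grip_force: 0.1
```

```bash
python3 - <<'E'
from h import *
st()
d=snap('side','d3.png')
cv2.imwrite('pics/c4.png',cv2.resize(cv2.imread('pics/d3.png')[165:265,280:370],(540,600),interpolation=2))
E
```

```text
t 5.95 case [-3.660e+01 -2.000e-01  2.243e+02] rpy [-142.    -0.2  107. ] F [0.9 0.5 0.4] gap 0.1750089051201514
```

View pics/c4.png

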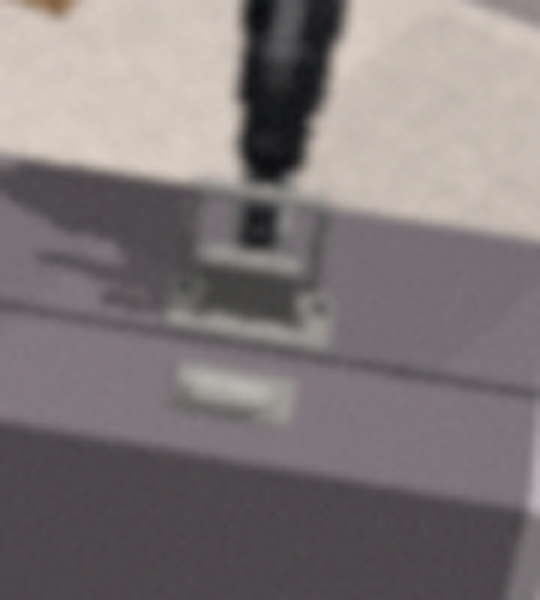

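The bar has moved to about (324,196) and the lever end to about (322,208), so the lever is at roughly 1.9. I'll push a little further.

{"name": "play_rows", "arguments": {
  "motion": [
    [[0,-0.2,0.1,0,0,0],[0,-0.3,0.2,0,0,0],[0,-0.3,0.2,0,0,0],[0,-0.3,0.2,0,0,0]]
  ]
}}

```text
time: 6.4
tool_pos: [582.1, -82.0, 224.5]
tcp_rot: [-142.0, -0.2, 107.0]
ft_force: [0.4, 0.9, -0.8]
finger_gap: -0.1
grip_force: 0.2
```

```bash
python3 - <<'E'
from h import *
st()
D=snap('side','d4.png')
cv2.imwrite('pics/c5.png',cv2.resize(cv2.imread('pics/d4.png')[165:265,280:370],(540,600),interpolation=2))
w=lambda c:rz(YAW).apply(c)+np.r_[P,0]
for L in (1.8,1.9,2.0,2.05):
  tip=(-28+50*np.cos(L)-6*np.sin(L),0,194+50*np.sin(L)+6*np.cos(L))
  pin=np.array([-28+15.8*np.cos(L)+2.2*np.sin(L),0,194+15.8*np.sin(L)-2.2*np.cos(L)])
  print(L,np.round(tip),proj(D,w(tip))[0].round(1),[(e,proj(D,w(pin+63.5*np.array([-np.cos(e),0,np.sin(e)])))[0].round(1)) for e in (1.7,1.55,1.45,1.3,1,.5,0,-.3)])
g=cv2.absdiff(cv2.imread('pics/d3.png'),cv2.imread('pics/d4.png')).max(2);y,x=np.where(g>50);print(len(x),x.min() if len(x) else 0,x.max() if len(x) else 0,y.min() if len(x) else 0,y.max() if len(x) else 0)
E
```

```text
t 6.4 case [-4.000e+01 -2.000e-01  2.245e+02] rpy [-142.    -0.2  107. ] F [ 0.6  0.8 -0.8] gap -0.10944725526475288
1.8 [-45.   0. 241.] [322.3 206. ] [(1.7, array([325., 189.])), (1.55, array([324.4, 191.8])), (1.45, array([323.9, 194. ])), (1.3, array([323.3, 197.5])), (1, array([321.8, 205.4])), (0.5, array([319.6, 219.3])), (0, array([318.1, 230.7])), (-0.3, array([317.7, 234.9]))]
1.9 [-50.   0. 239.] [321.9 208.1] [(1.7, array([324.9, 189.6])), (1.55, array([324.3, 192.4])), (1.45, array([323.8, 194.5])), (1.3, array([323.2, 198.1])), (1, array([321.7, 206. ])), (0.5, array([319.5, 219.9])), (0, array([318. , 231.2])), (-0.3, array([317.6, 235.5]))]
2.0 [-54.   0. 237.] [321.6 210.2] [(1.7, array([324.7, 190.2])), (1.55, array([324.1, 193. ])), (1.45, array([323.7, 195.2])), (1.3, array([323. , 198.7])), (1, array([321.6, 206.7])), (0.5, array([319.4, 220.5])), (0, array([317.8, 231.9])), (-0.3, array([317.5, 236.1]))]
2.05 [-56.   0. 236.] [321.4 211.3] [(1.7, array([324.7, 190.5])), (1.55, array([324.1, 193.3])), (1.45, array([323.7, 195.5])), (1.3, array([323., 199.])), (1, array([321.5, 207. ])), (0.5, array([319.3, 220.9])), (0, array([317.8, 232.2])), (-0.3, array([317.4, 236.5]))]
84 57 343 104 230
```

```bash
python3 - <<'E'
import cv2,numpy as np
for f in('d2','d3','d4'):
  i=cv2.imread(f'pics/{f}.png').mean(2)
  print(f,'x327-330',[int(v) for v in i[184:252:1,326:330].mean(1)])
E
```

```text
d2 x327-330 [59, 63, 65, 68, 86, 114, 130, 118, 109, 132, 156, 174, 182, 171, 144, 120, 114, 114, 114, 122, 137, 138, 117, 90, 79, 81, 85, 83, 84, 87, 91, 91, 90, 88, 96, 114, 135, 136, 113, 95, 101, 115, 122, 129, 139, 145, 145, 145, 143, 141, 138, 129, 124, 121, 123, 122, 122, 122, 112, 93, 77, 74, 74, 73, 74, 73, 74, 73]
d3 x327-330 [24, 25, 25, 27, 29, 30, 30, 28, 39, 66, 99, 120, 134, 139, 126, 114, 113, 117, 119, 115, 107, 106, 110, 122, 137, 135, 114, 87, 72, 72, 78, 79, 78, 79, 92, 119, 142, 141, 117, 96, 101, 115, 123, 129, 141, 146, 146, 145, 144, 142, 139, 131, 125, 124, 124, 123, 124, 122, 114, 94, 78, 74, 75, 74, 75, 75, 75, 75]
d4 x327-330 [24, 25, 25, 26, 28, 30, 34, 32, 32, 43, 69, 99, 116, 121, 120, 118, 118, 121, 122, 121, 121, 123, 122, 122, 124, 130, 137, 130, 106, 82, 71, 71, 74, 74, 87, 115, 138, 134, 114, 99, 104, 115, 130, 147, 144, 134, 138, 145, 144, 142, 139, 132, 124, 123, 124, 124, 124, 122, 113, 94, 77, 76, 74, 75, 75, 74, 75, 74]
```

View pics/c5.png

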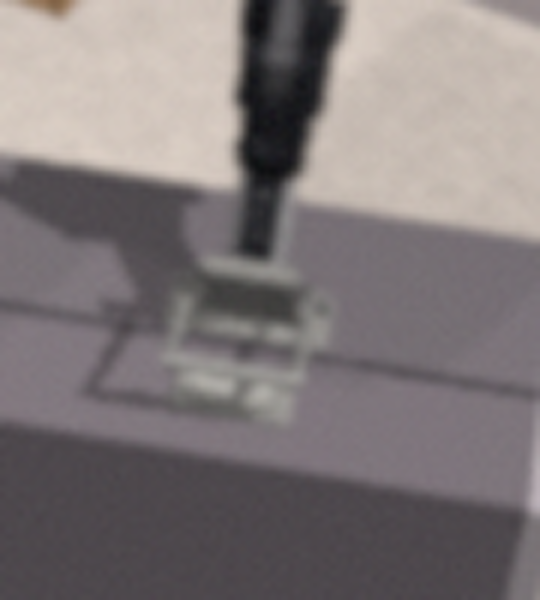

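The loop has swung over and its bar is at about (319,226), probably caught mid-fall. The lever is at about 2.0. I'll wait and measure again.

{"name": "play_rows", "arguments": {
  "motion": [
    [[0,0,0,0,0,0],[0,0,0,0,0,0],[0,0,0,0,0,0]]
  ]
}}

```text
time: 6.75
tool_pos: [582.1, -82.0, 224.5]
tcp_rot: [-142.0, -0.2, 107.0]
ft_force: [-0.0, 0.3, -0.7]
finger_gap: -0.4
grip_force: 0.1
```

```bash
python3 - <<'E'
from h import *
st()
D=snap('side','d5.png')
i=cv2.imread('pics/d5.png').mean(2)
for c in(309,319,328,332): print(c,[int(v) for v in i[205:252,c-1:c+2].mean(1)])
w=lambda c:rz(YAW).apply(c)+np.r_[P,0]
for n,c in dict(lidbar_rest=(-82,0,186),seat=(-78.5,0,189),lip=(-82.5,0,193),liptop=(-77,0,199)).items(): print(n,[proj(D,w((c[0],y,c[2])))[0].round(1).tolist() for y in(-24,-10,0,24)])
cv2.imwrite('pics/c6.png',cv2.resize(cv2.imread('pics/d5.png')[190:250,290:350],(600,600),interpolation=2))
E
```

```text
t 6.75 case [-3.990e+01 -2.000e-01  2.245e+02] rpy [-142.    -0.2  107. ] F [ 0.1  0.3 -0.7] gap -0.4389990655524045
309 [81, 79, 77, 76, 80, 85, 90, 91, 94, 98, 105, 119, 123, 123, 122, 125, 133, 141, 144, 141, 142, 147, 149, 147, 137, 128, 123, 121, 125, 135, 148, 144, 126, 118, 110, 92, 77, 75, 75, 74, 76, 74, 74, 75, 75, 74, 75]
319 [79, 78, 97, 128, 141, 125, 94, 71, 65, 63, 65, 70, 90, 120, 140, 131, 108, 98, 109, 120, 125, 134, 154, 170, 175, 167, 155, 133, 109, 104, 115, 133, 149, 143, 121, 115, 106, 88, 75, 75, 74, 74, 75, 75, 75, 74, 75]
328 [124, 123, 120, 122, 126, 135, 130, 109, 86, 75, 73, 72, 73, 84, 109, 132, 134, 116, 104, 110, 121, 126, 131, 135, 136, 133, 131, 131, 135, 137, 137, 134, 134, 137, 134, 125, 121, 115, 96, 80, 75, 75, 74, 75, 74, 75, 74]
332 [114, 115, 114, 114, 114, 116, 114, 116, 123, 129, 126, 125, 132, 141, 145, 145, 145, 138, 123, 108, 111, 119, 120, 121, 122, 120, 119, 119, 121, 120, 121, 121, 122, 123, 122, 123, 123, 121, 110, 89, 75, 73, 75, 75, 75, 75, 74]
lidbar_rest [[328.3, 235.4], [322.3, 234.4], [318.1, 233.7], [307.8, 231.9]]
seat [[328.7, 233.4], [322.7, 232.4], [318.4, 231.7], [308.2, 230.0]]
lip [[328.6, 233.6], [322.6, 232.6], [318.3, 231.9], [308.0, 230.2]]
liptop [[329.1, 230.2], [323.1, 229.2], [318.8, 228.4], [308.5, 226.7]]
```

The bar now sits at row 237 (column 319), beyond the lip (row 232) and down on the lid as the model predicts. I'll retreat and come round to the lid side of the lever.

{"name": "play_rows", "arguments": {
  "motion": [
    [[0,0.3,-1.5,0,0,0],[0,0.5,-5,0,0,0],[0,0.5,-9,0,0,0],[0,0.5,-11,0,0,0],[0,0.5,-11,0,0,0]]
  ]
}}

```text
time: 7.3
tool_pos: [652.5, -60.8, 309.6]
tcp_rot: [-142.3, -0.2, 107.0]
ft_force: [0.4, 0.0, -0.5]
finger_gap: -0.1
grip_force: 0.0
```

```bash
python3 - <<'E'
from h import *
st()
for c,t in [((-90,0,320),0),((-90,0,231),0)]: print(c,*go(c,t))
E
```

```text
t 7.3 case [ 33.5  -0.4 309.6] rpy [-142.3   -0.2  107. ] F [ 0.4 -0.1 -0.5] gap -0.1408028950158884
(-90, 0, 320) [  0.06 -10.41   6.73] [-37.7  -0.1   0.2]
(-90, 0, 231) [ 0.04 -4.97 13.78] [-37.7  -0.1   0.2]
```

{"name": "play_rows", "arguments": {
  "motion": [
    [[0,-2.1,1.3,-7.5,0,0],[0,-4.2,2.7,-15,0,0],[0,-6.3,4,-22.5,0,0],[0,-8.4,5.4,-30,0,0],[0,-10.4,6.7,-37.7,0,0]]
  ]
}}

```text
time: 7.8
tool_pos: [545.3, -95.1, 319.5]
tcp_rot: [-165.8, -0.3, 107.2]
ft_force: [0.4, -1.6, 1.8]
finger_gap: 0.0
grip_force: 0.0
```

{"name": "play_rows", "arguments": {
  "motion": [
    [[0,0,0,0,0,0],[0,0,0,0,0,0],[0,0,0,0,0,0]]
  ]
}}

```text
time: 8.1
tool_pos: [547.8, -95.2, 320.9]
tcp_rot: [-165.7, -0.3, 107.3]
ft_force: [-1.1, -0.0, -0.3]
finger_gap: -0.2
grip_force: 0.0
```

```bash
python3 - <<'E'
from h import *
st()
for L in (None,2.0,1.8,1.6,1.4,1.2,1,.8,.6,.4,.2,0):
    c=(-90,0,231) if L is None else (-28+44*np.cos(L)-7*np.sin(L)-14.5,0,194+44*np.sin(L)+7*np.cos(L))
    print(L,np.round(c),*go(c,0))
D=snap('side','d6.png');i=cv2.imread('pics/d6.png').mean(2)
for c in(309,): print(c,[int(v) for v in i[205:252,c-1:c+2].mean(1)])
E
```

```text
t 8.1 case [-76.7  -2.9 320.9] rpy [-165.7   -0.3  107.3] F [-1.   0.3 -0.3] gap -0.2050752978171624
None [-90   0 231] [0.24 0.94 9.04] [-14.3  -0.3   0.4]
2.0 [-67.   0. 231.] [0.23 3.15 8.47] [-14.3  -0.3   0.4]
1.8 [-59.   0. 235.] [0.23 3.81 7.87] [-14.3  -0.3   0.4]
1.6 [-51.   0. 238.] [0.22 4.57 7.41] [-14.3  -0.3   0.4]
1.4 [-42.   0. 239.] [0.22 5.41 7.12] [-14.3  -0.3   0.4]
1.2 [-33.   0. 238.] [0.21 6.29 7.  ] [-14.3  -0.3   0.4]
1 [-25.   0. 235.] [0.21 7.18 7.05] [-14.3  -0.3   0.4]
0.8 [-17.   0. 230.] [0.2  8.04 7.28] [-14.3  -0.3   0.4]
0.6 [-10.   0. 225.] [0.19 8.83 7.68] [-14.3  -0.3   0.4]
0.4 [ -5.   0. 218.] [0.18 9.54 8.23] [-14.3  -0.3   0.4]
0.2 [ -1.   0. 210.] [ 0.18 10.11  8.91] [-14.3  -0.3   0.4]
0 [  2.   0. 201.] [ 0.17 10.55  9.68] [-14.3  -0.3   0.4]
309 [114, 115, 115, 114, 115, 118, 114, 99, 89, 89, 98, 107, 112, 114, 113, 115, 123, 132, 135, 133, 134, 138, 142, 141, 132, 123, 117, 114, 119, 129, 141, 138, 123, 115, 110, 91, 77, 73, 73, 74, 74, 74, 74, 74, 75, 74, 74]
```

{"name": "play_rows", "arguments": {
  "motion": [
    [[0.2,0,0,-5,0,0],[0.2,0,0,-10,0,0],[0.2,0,0,-14.3,0,0],[0.2,0,0,-14.3,0,0],[0.2,0,0,-14.3,0,0]]
  ]
}}

```text
time: 8.65
tool_pos: [547.5, -93.5, 320.8]
tcp_rot: [-179.8, -0.4, 107.3]
ft_force: [-1.0, 0.4, -0.5]
finger_gap: -0.1
grip_force: 0.0
```

```bash
python3 - <<'E'
from h import *
st()
print(*go((-90,0,231)),*go((-70,0,231)))
E
```

```text
t 8.65 case [-76.4  -1.2 320.8] rpy [-179.8   -0.4  107.3] F [-0.9  0.6 -0.5] gap -0.10430874267148484
[ 0.07 -1.33  8.98] [-0.2 -0.4  0.4] [0.06 0.67 8.98] [-0.2 -0.4  0.4]
```

{"name": "play_rows", "arguments": {
  "motion": [
    [[0,-1.5,0,0,0,0],[0,-1.5,4.5,0,0,0],[0,-1.5,9,0,0,0],[0,-1.4,9,0,0,0],[0,-1.4,9,0,0,0]]
  ]
}}

```text
time: 9.15
tool_pos: [533.4, -96.6, 230.7]
tcp_rot: [-179.8, -0.4, 107.3]
ft_force: [0.6, 0.8, -0.2]
finger_gap: -0.0
grip_force: 0.0
```

```bash
python3 - <<'E'
from h import *
st()
for L in (2.0,1.8,1.6,1.4,1.2,1,.8,.6,.4,.2,0):
    c=(-28+44*np.cos(L)-7*np.sin(L)-14.5,0,194+44*np.sin(L)+7*np.cos(L))
    print(L,np.round(c),*go(c,0))
E
```

```text
t 9.15 case [-90.8  -0.  230.7] rpy [-179.8   -0.4  107.3] F [ 0.8  0.6 -0.2] gap -0.007410319756427255
2.0 [-67.   0. 231.] [-0.01  2.37 -0.05] [-0.2 -0.4  0.4]
1.8 [-59.   0. 235.] [-0.02  3.15 -0.47] [-0.2 -0.4  0.4]
1.6 [-51.   0. 238.] [-0.02  4.   -0.73] [-0.2 -0.4  0.4]
1.4 [-42.   0. 239.] [-0.03  4.89 -0.81] [-0.2 -0.4  0.4]
1.2 [-33.   0. 238.] [-0.03  5.77 -0.71] [-0.2 -0.4  0.4]
1 [-25.   0. 235.] [-0.04  6.62 -0.44] [-0.2 -0.4  0.4]
0.8 [-17.   0. 230.] [-0.05  7.4  -0.01] [-0.2 -0.4  0.4]
0.6 [-10.   0. 225.] [-0.06  8.07  0.57] [-0.2 -0.4  0.4]
0.4 [ -5.   0. 218.] [-0.07  8.62  1.27] [-0.2 -0.4  0.4]
0.2 [ -1.   0. 210.] [-0.08  9.02  2.07] [-0.2 -0.4  0.4]
0 [  2.   0. 201.] [-0.09  9.25  2.93] [-0.2 -0.4  0.4]
```

{"name": "play_rows", "arguments": {
  "motion": [
    [[0,1.2,0,0,0,0],[0,2.4,0,0,0,0],[0,3.1,-0.4,0,0,0],[0,4,-0.7,0,0,0],[0,4.9,-0.8,0,0,0]]
  ]
}}

```text
time: 9.65
tool_pos: [582.3, -82.7, 241.5]
tcp_rot: [179.9, -0.2, 107.3]
ft_force: [-1.6, -2.8, 4.9]
finger_gap: 0.2
grip_force: 2.8
```

```bash
python3 - <<'E'
from h import *
st()
for L in (1.4,1.2,1,.8,.6,.4,.2,0):
    c=(-28+44*np.cos(L)-7*np.sin(L)-14.5,0,194+44*np.sin(L)+7*np.cos(L))
    print(L,np.round(c),*go(c,0))
S=snap('scene','s7.png');D=snap('side','d7.png')
a=cv2.resize(cv2.imread('pics/s7.png')[140:240,150:260],(440,400),interpolation=2);b=cv2.resize(cv2.imread('pics/d7.png')[165:265,280:370],(360,400),interpolation=2)
cv2.imwrite('pics/c7.png',np.hstack([a,b]))
i=cv2.imread('pics/d7.png').mean(2)
for c in(309,328): print(c,[int(v) for v in i[205:252,c-1:c+2].mean(1)])
E
```

```text
t 9.65 case [-40.   -0.9 241.5] rpy [179.9  -0.2 107.3] F [-2.4 -2.2  4.9] gap 0.190781063069057
1.4 [-42.   0. 239.] [ 0.09 -0.19  0.29] [ 0.1 -0.2  0.4]
1.2 [-33.   0. 238.] [0.09 0.7  0.39] [ 0.1 -0.2  0.4]
1 [-25.   0. 235.] [0.08 1.54 0.67] [ 0.1 -0.2  0.4]
0.8 [-17.   0. 230.] [0.08 2.32 1.11] [ 0.1 -0.2  0.4]
0.6 [-10.   0. 225.] [0.07 2.99 1.69] [ 0.1 -0.2  0.4]
0.4 [ -5.   0. 218.] [0.06 3.53 2.4 ] [ 0.1 -0.2  0.4]
0.2 [ -1.   0. 210.] [0.06 3.92 3.19] [ 0.1 -0.2  0.4]
0 [  2.   0. 201.] [0.05 4.15 4.06] [ 0.1 -0.2  0.4]
309 [115, 111, 98, 85, 79, 81, 83, 87, 97, 104, 113, 128, 137, 134, 121, 116, 121, 128, 132, 132, 133, 139, 143, 141, 132, 124, 127, 138, 137, 119, 114, 116, 118, 116, 105, 85, 73, 68, 69, 71, 72, 74, 74, 75, 74, 74, 74]
328 [101, 102, 103, 104, 103, 103, 102, 103, 105, 105, 100, 94, 92, 92, 101, 113, 118, 108, 96, 99, 109, 112, 116, 117, 116, 120, 123, 124, 129, 133, 137, 132, 118, 115, 116, 117, 115, 109, 89, 75, 69, 69, 69, 69, 69, 68, 70]
```

{"name": "play_rows", "arguments": {
  "motion": [
    [[0,0.4,0.4,0,0,0],[0,0.9,0.5,0,0,0],[0,1.3,0.6,0,0,0],[0,1.6,0.7,0,0,0],[0,1.6,0.7,0,0,0]]
  ]
}}

```text
time: 10.25
tool_pos: [600.3, -77.4, 237.5]
tcp_rot: [179.4, -0.1, 107.3]
ft_force: [6.9, 1.7, 16.1]
finger_gap: 0.0
grip_force: 7.9
```

```bash
python3 - <<'E'
from h import *
st()
for L in (1,.8,.6,.4,.2,0):
    c=(-28+44*np.cos(L)-7*np.sin(L)-14.5,0,194+44*np.sin(L)+7*np.cos(L))
    print(L,np.round(c),*go(c,0))
S=snap('scene','s7.png');D=snap('side','d7.png')
a=cv2.resize(cv2.imread('pics/s7.png')[140:240,150:260],(440,400),interpolation=2);b=cv2.resize(cv2.imread('pics/d7.png')[165:265,280:370],(360,400),interpolation=2)
cv2.imwrite('pics/c7.png',np.hstack([a,b]))
i=cv2.imread('pics/d7.png').mean(2)
for c in(309,328): print(c,[int(v) for v in i[205:252,c-1:c+2].mean(1)])
E
```

```text
t 10.25 case [-21.2  -1.1 237.5] rpy [ 1.794e+02 -1.000e-01  1.073e+02] F [ 7.1 -0.4 16.1] gap 0.014689433605888378
1 [-25.   0. 235.] [ 0.11 -0.34  0.26] [ 0.6 -0.1  0.4]
0.8 [-17.   0. 230.] [0.11 0.43 0.71] [ 0.6 -0.1  0.4]
0.6 [-10.   0. 225.] [0.1  1.09 1.3 ] [ 0.6 -0.1  0.4]
0.4 [ -5.   0. 218.] [0.1  1.63 2.01] [ 0.6 -0.1  0.4]
0.2 [ -1.   0. 210.] [0.09 2.01 2.81] [ 0.6 -0.1  0.4]
0 [  2.   0. 201.] [0.09 2.23 3.67] [ 0.6 -0.1  0.4]
309 [76, 76, 79, 80, 82, 84, 88, 90, 101, 110, 114, 122, 126, 120, 114, 114, 119, 125, 129, 130, 131, 136, 143, 146, 138, 128, 125, 118, 108, 111, 117, 119, 118, 116, 105, 85, 73, 71, 74, 74, 75, 74, 75, 75, 75, 74, 74]
328 [123, 123, 123, 122, 121, 121, 120, 122, 122, 120, 117, 114, 106, 99, 101, 110, 112, 103, 93, 97, 102, 100, 106, 113, 119, 123, 124, 129, 132, 136, 132, 116, 113, 117, 117, 117, 116, 110, 88, 73, 69, 69, 68, 69, 69, 70, 71]
```

View pics/c7.png

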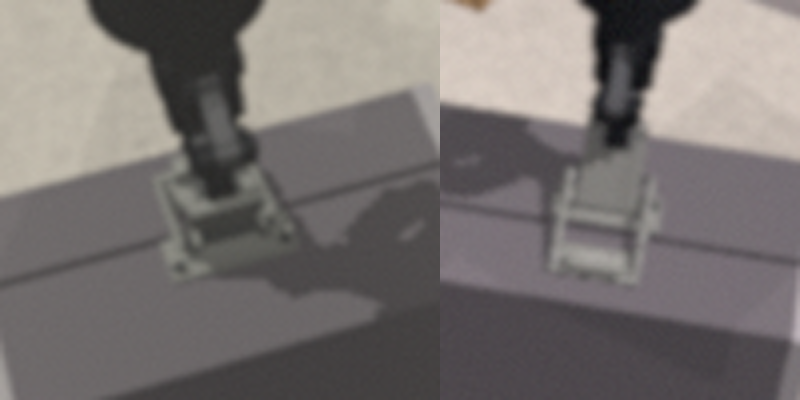

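The side crop shows the bar drawn in at the keeper, at about (319,232). The lever is partway down with the fingertips on its end, so I'll continue down the arc.

{"name": "play_rows", "arguments": {
  "motion": [
    [[0,0.2,0.3,0,0,0],[0,0.5,0.6,0,0,0],[0,0.8,0.9,0,0,0],[0,1.1,1.2,0,0,0],[0,1.1,1.2,0,0,0]]
  ]
}}

```text
time: 10.85
tool_pos: [613.1, -73.6, 227.5]
tcp_rot: [179.0, 0.0, 107.4]
ft_force: [-0.1, -0.1, 4.1]
finger_gap: -0.2
grip_force: 1.2
```

```bash
python3 - <<'E'
from h import *
st()
D=snap('side','d8.png');i=cv2.imread('pics/d8.png').mean(2)
for c in(309,328): print(c,[int(v) for v in i[205:252,c-1:c+2].mean(1)])
E
```

```text
t 10.85 case [ -7.9  -1.1 227.5] rpy [179.    0.  107.4] F [-0.1 -0.1  4.1] gap -0.16336598508274086
309 [76, 78, 79, 81, 81, 83, 85, 88, 94, 101, 103, 108, 112, 115, 114, 111, 116, 120, 128, 134, 135, 137, 136, 131, 131, 131, 119, 106, 111, 117, 117, 117, 117, 111, 93, 78, 76, 76, 75, 76, 78, 76, 76, 76, 76, 76, 77]
328 [145, 145, 145, 144, 143, 143, 142, 142, 144, 143, 140, 130, 109, 96, 99, 104, 104, 99, 92, 97, 100, 102, 109, 116, 123, 127, 127, 133, 139, 130, 113, 112, 115, 117, 116, 116, 110, 93, 76, 69, 70, 70, 71, 72, 73, 75, 76]
```

The lid edge has moved in about 1 px and there are 4 N on the lever, so the loop is hooked and in tension. I'll keep pressing.

{"name": "play_rows", "arguments": {
  "motion": [
    [[0,0.3,0.5,0,0,0],[0,0.6,1,0,0,0],[0,0.8,1.5,0,0,0],[0,0.9,1.9,0,0,0],[0,0.9,1.9,0,0,0]]
  ]
}}

```text
time: 11.4
tool_pos: [613.9, -71.5, 200.1]
tcp_rot: [-179.9, -0.4, 107.3]
ft_force: [1.6, 0.4, 4.3]
finger_gap: 0.3
grip_force: 2.3
```

{"name": "play_rows", "arguments": {
  "motion": [
    [[0,0.1,0.3,0,0,0],[0,0.1,0.6,0,0,0],[0,0.1,0.8,0,0,0],[0,0.1,0.8,0,0,0]]
  ]
}}

```text
time: 11.8
tool_pos: [614.4, -71.5, 199.6]
tcp_rot: [-180.0, -0.3, 107.3]
ft_force: [-27.1, 2.8, 46.9]
finger_gap: 0.1
grip_force: 22.8
```

```bash
python3 - <<'E'
from h import *
st()
E
```

```text
t 11.8 case [ -6.    0.4 199.6] rpy [-180.    -0.3  107.3] F [-25.1  10.6  46.9] gap 0.14065518366067434
```

{"name": "play_rows", "arguments": {
  "motion": [
    [[0,-0.1,-0.8,0,0,0],[0,-0.2,-2,0,0,0],[0,-0.2,-6,0,0,0],[0,-0.2,-10,0,0,0],[0,-0.2,-14,0,0,0]]
  ]
}}

```text
time: 12.3
tool_pos: [613.0, -72.6, 333.1]
tcp_rot: [-179.8, -0.4, 107.3]
ft_force: [-0.1, 0.5, -0.9]
finger_gap: 0.5
grip_force: 0.0
```

{"name": "play_rows", "arguments": {
  "motion": [
    [[4,0,0,0,0,0],[8,0,0,0,0,0],[12,0,0,0,0,0],[16,0,0,0,0,0],[16,0,0,0,0,0]]
  ]
}}

```text
time: 12.8
tool_pos: [564.7, 84.3, 333.4]
tcp_rot: [-179.9, -0.5, 107.5]
ft_force: [-0.3, -0.4, 0.6]
finger_gap: 0.0
grip_force: 0.0
```

```bash
python3 - <<'E'
from h import *
st()
S=snap('scene','s9.png');D=snap('side','d9.png');w=lambda c:rz(YAW).apply(c)+np.r_[P,0]
for L in(0,.2,.4):
  tip=(-28+50*np.cos(L)-6*np.sin(L),0,194+50*np.sin(L)+6*np.cos(L)); print(L,proj(S,w(tip)),proj(D,w(tip)))
for n,d,c in(('S',S,205),('S',S,209),('D',D,324),('D',D,328)):
  r0=180; print(n,c,r0,[int(v) for v in d['pixels'].mean(2)[r0:252,c-1:c+2].mean(1)])
for th in(0.013,.03,.05): print(th,proj(D,w((-40-54.5*np.cos(th)-160*np.sin(th),24,24+160*np.cos(th)-54.5*np.sin(th)))))
print([int(v) for v in D['pixels'].mean(2)[205:252,308:311].mean(1)])
a=cv2.resize(cv2.imread('pics/s9.png')[140:240,150:260],(440,400),interpolation=2);b=cv2.resize(cv2.imread('pics/d9.png')[165:265,280:370],(360,400),interpolation=2)
cv2.imwrite('pics/c9.png',np.hstack([a,b]))
E
```

```text
t 12.8 case [ -8.3 164.  333.4] rpy [-179.9   -0.5  107.5] F [-0.4 -0.3  0.6] gap 0.004637643642765691
0 [[213.06568147 215.6013579 ]] [[325.14184962 197.38311859]]
0.2 [[212.20671711 211.74243447]] [[325.3391136  195.24372268]]
0.4 [[211.09743042 207.24707512]] [[325.40187156 193.82295276]]
S 205 180 [125, 103, 84, 79, 83, 95, 111, 123, 125, 116, 101, 95, 98, 99, 102, 112, 123, 127, 126, 126, 126, 125, 124, 124, 123, 123, 122, 122, 122, 121, 122, 122, 122, 123, 122, 121, 121, 118, 107, 95, 94, 97, 98, 99, 98, 98, 98, 98, 98, 98, 91, 77, 64, 62, 61, 61, 62, 61, 61, 62, 62, 61, 62, 61, 62, 62, 63, 61, 61, 61, 61, 62]
S 209 180 [102, 89, 83, 87, 100, 116, 125, 124, 115, 101, 95, 98, 100, 103, 112, 123, 127, 128, 126, 126, 126, 126, 126, 125, 126, 126, 125, 125, 125, 125, 125, 124, 124, 123, 121, 122, 119, 106, 87, 75, 77, 81, 86, 90, 95, 98, 98, 98, 97, 88, 72, 62, 60, 62, 62, 61, 61, 62, 62, 62, 62, 62, 62, 61, 61, 61, 61, 61, 61, 61, 62, 61]
D 324 180 [186, 184, 185, 184, 184, 184, 186, 187, 190, 192, 190, 187, 185, 185, 187, 183, 169, 150, 134, 126, 134, 140, 141, 141, 140, 141, 140
[... 189 characters left out ...]
, 65, 66, 66, 65, 67]
D 328 180 [187, 186, 188, 188, 187, 188, 189, 190, 190, 191, 190, 188, 188, 186, 187, 187, 181, 161, 143, 129, 127, 133, 137, 137, 137, 138, 136, 137, 137, 137, 137, 136, 134, 134, 129, 114, 96, 85, 86, 101, 118, 114, 97, 87, 91, 96, 104, 114, 120, 125, 125, 121, 125, 128, 116, 102, 104, 107, 109, 108, 109, 102, 86, 70, 66, 66, 66, 67, 66, 66, 65, 65]
0.013 [[306.70429004 237.4648472 ]]
0.03 [[306.48083121 238.62894661]]
0.05 [[306.2176141  240.00938168]]
[108, 108, 108, 107, 107, 105, 101, 91, 90, 98, 105, 113, 117, 116, 107, 103, 106, 110, 114, 121, 126, 127, 126, 121, 119, 120, 110, 100, 103, 109, 111, 110, 109, 98, 80, 68, 66, 67, 66, 66, 67, 67, 67, 65, 67, 65, 66]
```

The lever end sits at scene row 216 and side row 197, both matching the flat-lever prediction. The lid edge has drawn in about 1 px (roughly 0.015 rad), and the gripper is clear of the case. Handing in.

```bash
python3 -c "
from h import *
print(job.hand_in())"
```

```text
the job is handed in; nothing more can be done
None
```

The travel case is shut and latched as far as the pictures show: the lid is drawn in against the foam, the loop bar is under the keeper, and the lever is flat. The arm is clear of the case, and the job was handed in at about 13 s; no verdict came back.

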